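Hold the self-inking stamp at half stroke for a pad change

TASK

The ink pad of the block-shaped self-inking stamp in the small carton is to be changed: swing both of the carton's flaps open until they clearly lean outward past upright, then press the stamp's handle down to half stroke (12 of its 24 mm) and keep it there, finishing while you still hold it so that a colleague can draw the pad out. Do not push the handle to the bottom, as it would print inside the carton, and leave the other things in the carton and on the desk where they are.

Things in the scene. Friction and masses are not known exactly. Their poses are not given: they have to be found in the camera images.
- carton: open-topped cardboard carton fixed to the desk, 250 (its x) x 200 (its y) x 130 mm high, walls and floor 4 mm; origin at the centre of its underside, z up. The -x (robot side) and long side walls are 130 mm high, the +x wall is cut down to 60 mm. The flaps hinge on top of the long side walls
- flap_left (a joint): flap on the carton's +y side: panel 244 (along carton x) x 75 x 4 mm, hinge line along x at carton y = +98 mm, z = 132 mm. 0 = level over the opening, grows as its free edge swings up and outward, 1.57 upright, 2.5 stop (leaning far out). Starts ajar at 0.6 to 1.0. Stiff crease: stays where left, turns at 0.03 N m; edge jams if pushed level: lift from beneath
- flap_right (a joint): flap on the carton's -y side, mirror image of flap_left: hinge line at carton y = -98 mm, z = 132 mm; same values, size and crease
- flap_left_edge (a point): middle of the free edge of the left flap, 75 mm from its hinge line, at half its thickness. Between the two free edges the gap at the start is 72 mm or more
- flap_right_edge (a point): middle of the free edge of the right flap, likewise
- stamp_top (a point): centre of the flat top of the handle of the block-shaped self-inking stamp (moves down with it; z up). The stamp (black frame, grey handle), footprint 66 x 54 mm, 100 mm tall, is held fast in the near or far half of the carton, its x within 0.12 rad of the carton's. The handle is the 66 x 56 x 32 mm block on top; at rest its top is 104 mm above the desk, 26 mm below the carton's rim
- stamp_handle (a joint): how far the stamp's handle is pressed straight down, m: 0 = up at rest, 0.012 = half stroke, 0.024 = bottom (prints). Spring-loaded: starts to move at about 3.5 N, 9.5 N at half stroke, about 15.5 N at the bottom (0.5 N per mm), returns up when let go
- knob_stamp: bystander inside the carton: round wooden hand stamp with a turned knob handle, 42 mm foot, 82 mm tall, loose; origin at the centre of its underside. Not the stamp to press
- refill_box: bystander inside the carton: flat white box 70 x 34 x 22 mm, loose on the carton floor near its left wall; origin at the centre of its underside
- stapler: bystander: grey and black stapler 140 x 36 x 47 mm, loose on the desk; origin at the centre of its underside
- tape_dispenser: bystander: black tape dispenser 140 x 55 x 78 mm, loose; origin at the centre of its underside
- ink_bottle: bystander: black bottle with white cap, 40 mm across, 85 mm tall, loose; origin at the centre of its underside
- pen_cup: bystander: white ceramic cup 76 mm across, 95 mm tall, empty, loose; origin at the centre of its underside
- hole_punch: bystander: hole punch 110 x 100 x 60 mm, loose, on the desk; origin at the centre of its underside

How it is judged:
By the outcome, as a careful person would: the job done as asked, in the order asked, and still so for the second after the job is handed in, while the arm keeps its last pose, push and grip.
It also fails if it takes over 54 s, if anything falls off the work surface, if the arm or the gripper's body presses on something with over 40 N, if the wrist force passes 120 N, or if a joint passes its speed limit or range.

ROBOT

A 6-joint arm with a two-finger parallel gripper is mounted at the origin on the work surface. World frame = base frame: x ahead of the robot, y to its left, z up, the work surface at z = 0. Lengths are in m, angles in degrees, forces in N, time in s.
With the tool pointing down it reaches from about 0.4 to 0.825 m from the base axis. Payload 7 kg.
Tool frame: the origin (TCP) lies midway between the tips of the shut fingers; the grasp point (between the pads) lies ctrl.tcp_to_grasp behind it (ctrl.tcp_to_grasp is the distance from the TCP to the grasp point, in m); z points along the fingers, y is the line along which they close (so a half turn about z gives the same grasp; the last joint's range is limited). The gripper opens to 88 mm and grips with 3 to 60 N. Pads are 19 mm wide; open, the fingers measure 130 mm over their backs; the gripper's body (78 mm by 193 mm) begins 47 mm behind the grasp point.
Start: joints at [86.522, 20.546, 0.682, 0, -70.136, -16.507], TCP at [0.231, 0.634, 0.227] pointing down, gripper open.
Joint ranges: [-176.03, 176.03], [-82.01, 121.73], [-58.28, 71.71], [-173.87, 95.51], [-174.79, -0.11], [-173.66, 173.66]. Speed limits (degrees/s): [136.94, 136.94, 172.46, 180, 180, 180].

INTERFACE

Orientations are given as [roll, pitch, yaw] about the fixed x, y, z axes, in that order (R = Rz(yaw) Ry(pitch) Rx(roll)).
In Python, from plant import ctrl, imaging, close_job gives the robot as it stands.
- The arm moves only by the shell command python3 -m crank 'ROWS'. ROWS is JSON, a list of rows, each a list of 3 entries, a list of its own where there are three numbers: the shift along the world's x, y, z in m, then the turn, a rotation vector about the world's x, y, z in degrees, then the opening, from -1 (shut) to 1 (fully open), so that 0 is half open. A call has 1 to 12 rows; each row shifts and turns the commanded pose from where the row before left it; what a row does not reach is not made up. A row lasts 1/10 s, in which the tool goes at most 50 mm and 8.59 degrees, less where a joint would pass 70% of its speed; a pose out of reach is approached as far as the arm can. A call is refused whole if a number of a shift passes 0.05 or a number of a turn 8.59, either way. A call with a gripper value outside its range is refused whole. The fingers move at their own pace and stop on an object; the grip force is fixed at half the most. Time passes only in rows, so rows that do not move let the fingers close. It gives the time, the measured TCP pose, the force, the opening and the grip force at its end, in the units of the state.
- ctrl.get_obs(): the state, without advancing time (a new reading comes with each control period).
- imaging.snapshot(name): name is "scene" or "side" or "wrist"; returns (picture, depth): 480x640x3 uint8, blue, green, red; 480x640 float32, m along the optical axis (not along the pixel's ray), 0 where there is no reading.
- imaging.camera_model(name): a dict with "mtx" (3x3 intrinsics, pixels), "D" ([k1, k2, p1, p2, k3] as OpenCV has them; the pictures are not rectified), "R" (3x3) and "t" (3): a world point X has camera coordinates R X + t. Camera axes: x right, y down, z forward; pixel columns grow to the right and rows downward; lengths in m; the calibration is good to about 2 mm. A picture is of the moment at which its call begins: read the wrist's pose just before it. camera_model takes no time and is no camera call; for the wrist camera it gives the pose at the moment of the call.
- close_job(): hands the job in; it is judged then, once.
The state is a dict: "clock": time; "joint_pos": joint angles; "qvel": joint speeds; "tau": joint torques, N m; "tool_pos": TCP position; "orientation": TCP orientation; "force": force on the tool from outside, world axes, zero at the start; "moment": the same for the moment, N m; "opening": finger opening in m; "gripper_force": force on a finger pad.
Only numpy, scipy, OpenCV 4.12 (cv2) and the standard library are available. Lean on these libraries where they do the work, as an engineer would, in place of code of your own. Each camera call takes 0.05 s, during which the arm holds its last target. There are 200 camera calls.

## Working session

There is one attempt and no reset: what is moved stays moved. The work goes in short steps, Python scripts to look and compute and a shell command to move; the robot and the scene stay as the last step left them, time stands still between calls to the robot, and variables do not carry over. Pictures are saved under pics/ and viewed, at most 10 in all, crops included, and the job is handed in when it is done.

```bash
ls; mkdir -p pics; python3 - <<'E'
from plant import ctrl, imaging
import cv2, numpy as np
print(ctrl.get_obs(), ctrl.tcp_to_grasp)
for n in ["scene","side"]:
    p,d=imaging.snapshot(n); cv2.imwrite(f"pics/{n}0.png",p); np.save(f"pics/{n}0.npy",d)
    m=imaging.camera_model(n); print(n,m, -m["R"].T@m["t"])
E
```

```text
pics
{'clock': 0.0, 'joint_pos': array([ 8.65232431e+01,  2.05908991e+01,  6.34302732e-01, -1.93490957e-02,
       -7.01365695e+01, -1.65087929e+01]), 'qvel': array([ 0.04114219, -0.01451466,  0.00524264,  0.02155626, -0.02214074,
        0.01874795]), 'tau': array([ 1.34705337e-03, -5.82720566e+01,  2.93057781e+01,  6.99706122e+00,
        7.29577179e-03, -1.50381425e-04]), 'tool_pos': array([0.23054555, 0.63388873, 0.22563519]), 'orientation': array([ 1.79905506e+02, -9.03705397e-03, -1.99921315e+01]), 'force': array([ 0.32678711, -0.6484376 , -0.11472813]), 'moment': array([ 0.01144276, -0.03713111, -0.01903562]), 'gripper_force': 0.0, 'opening': 0.08774516014317638} 0.0188
scene {'mtx': array([[600.34975272,   0.        , 320.3225622 ],
       [  0.        , 600.34975272, 251.19896882],
       [  0.        ,   0.        ,   1.        ]]), 'D': array([-0.00344696,  0.        ,  0.        ,  0.        ,  0.        ]), 'R': array([[ 0.3536663 ,  0.935187  ,  0.0185856 ],
       [ 0.61502221, -0.21752482, -0.75791202],
       [-0.70474664,  0.2794785 , -0.65209198]]), 't': array([-0.18827262, -0.27069662,  1.95236739])} [ 1.60899447 -0.42845783  1.07145805]
side {'mtx': array([[436.79384152,   0.        , 323.90744761],
       [  0.        , 436.79384152, 240.00796808],
       [  0.        ,   0.        ,   1.        ]]), 'D': array([-0.08413039,  0.        ,  0.        ,  0.        ,  0.        ]), 'R': array([[-0.71577441, -0.69824294, -0.01112627],
       [-0.50524122,  0.52879407, -0.68198837],
       [ 0.48207707, -0.48252837, -0.73127838]]), 't': array([0.4145943 , 0.37161093, 0.82084132])} [0.08880037 0.48906111 0.85831073]
```

View pics/scene0.png

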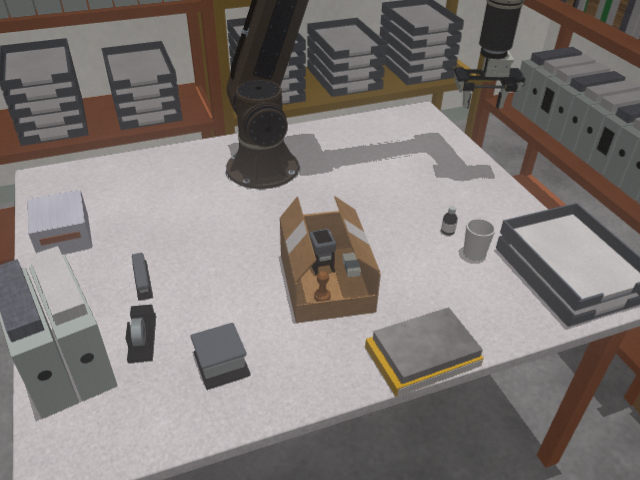

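View pics/side0.png

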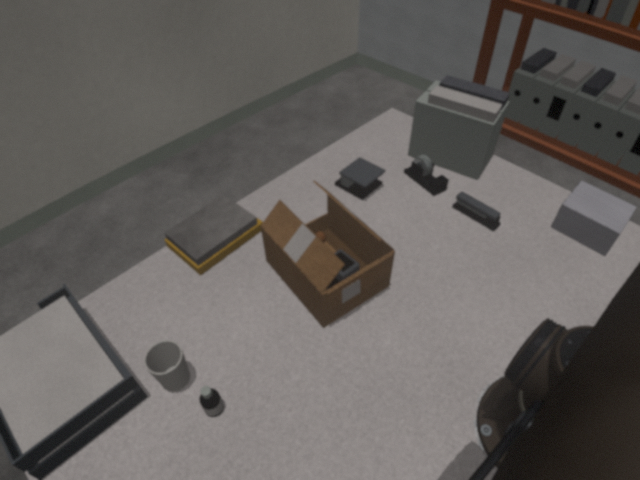

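The scene view shows the carton at about (330,260) px. The block stamp is at (322,240), in the robot-side half, with the knob stamp at (322,283) and the refill box at (350,265). Both flaps are ajar. The side view agrees, with the carton at about (328,255).

```bash
cat > h.py <<'E'
import cv2, numpy as np
def world(d,m):
    v,u=np.mgrid[0:480,0:640]
    n=cv2.undistortPoints(np.stack([u,v],-1).reshape(-1,1,2).astype(float),m["mtx"],m["D"]).reshape(480,640,2)
    c=np.dstack([n,np.ones((480,640))])*d[...,None]
    return (c-m["t"])@m["R"]
def ray(px,m,z):
    n=cv2.undistortPoints(np.array(px,float).reshape(-1,1,2),m["mtx"],m["D"]).reshape(-1,2)
    r=np.c_[n,np.ones(len(n))]@m["R"]; c=-m["R"].T@m["t"]
    return c+r*((z-c[2])/r[:,2])[:,None]
E
python3 - <<'E'
from plant import imaging
from h import *
np.set_printoptions(precision=3,suppress=True)
p=cv2.imread("pics/scene0.png"); m=imaging.camera_model("scene"); W=world(np.load("pics/scene0.npy"),m)
cv2.imwrite("pics/crop.png",cv2.resize(p[185:325,265:395],None,fx=4.2,fy=4.2,interpolation=cv2.INTER_CUBIC))
for n in ["scene","side"]:
    p=cv2.imread(f"pics/{n}0.png"); mm=imaging.camera_model(n); W=world(np.load(f"pics/{n}0.npy"),mm)
    hsv=cv2.cvtColor(p,cv2.COLOR_BGR2HSV)
    b=((hsv[...,0]<22)&(hsv[...,1]>70)).astype(np.uint8)
    k,l,s,c=cv2.connectedComponentsWithStats(b)
    i=[j for j in range(1,k) if np.hypot(*(c[j]-([330,260] if n=="scene" else [328,260])))<40 and s[j,4]>1000]
    print(n,s[i],c[i])
    P=W[np.isin(l,i)]; P=P[(P[:,2]>0.01)&(P[:,2]<.25)]
    lo=P[P[:,2]<.12]
    print(len(P),P.min(0),P.max(0)); r=cv2.minAreaRect(lo[:,:2].astype(np.float32)); print("rect",r)
    for z in np.arange(0.02,.21,.02):
        q=P[abs(P[:,2]-z)<.004]; 
        if len(q): print(round(z,2),len(q),np.percentile(q,[2,98],axis=0)[:,:2].ravel())
    g=(hsv[...,1]<60)&(np.linalg.norm(W[...,:2]-np.median(P[:,:2],0),axis=-1)<.15)&(W[...,2]>.09)&(W[...,2]<.115)
    print("dark",g.sum(),W[g].mean(0),W[g].min(0),W[g].max(0))
E
```

```text
scene [[ 280  197  100  125 7592]] [[327.688 266.829]]
5588 [ 0.433 -0.12   0.01 ] [0.714 0.115 0.196]
rect ((0.5723321437835693, -0.0010062307119369507), (0.1991284042596817, 0.2660367488861084), 80.32839965820312)
0.02 355 [ 0.46  -0.115  0.71   0.103]
0.04 301 [ 0.459 -0.115  0.71   0.096]
0.06 287 [ 0.459 -0.115  0.709  0.094]
0.08 196 [ 0.447 -0.116  0.704  0.089]
0.1 139 [ 0.446 -0.117  0.706  0.082]
0.12 137 [ 0.443 -0.117  0.705  0.078]
0.14 280 [ 0.447 -0.113  0.706  0.109]
0.16 281 [ 0.449 -0.097  0.702  0.086]
0.18 360 [ 0.449 -0.083  0.696  0.063]
0.2 2 [ 0.47  -0.063  0.615 -0.039]
dark 430 [0.523 0.009 0.102] [ 0.478 -0.019  0.09 ] [0.715 0.078 0.11 ]
side [[ 164  190  230  136 9822]] [[316.162 257.204]]
9123 [ 0.427 -0.113  0.01 ] [0.942 0.233 0.195]
rect ((0.6978795528411865, 0.04482513666152954), (0.5807242393493652, 0.28900066018104553), 17.86559295654297)
0.02 533 [ 0.437 -0.109  0.91   0.231]
0.04 417 [ 0.436 -0.111  0.882  0.225]
0.06 280 [ 0.463 -0.111  0.688  0.119]
0.08 383 [ 0.43  -0.108  0.684  0.119]
0.1 379 [ 0.431 -0.109  0.677  0.119]
0.12 447 [ 0.432 -0.108  0.696  0.119]
0.14 358 [0.47  0.071 0.7   0.116]
0.16 382 [0.465 0.009 0.695 0.093]
0.18 395 [ 0.46  -0.046  0.693  0.071]
dark 481 [0.482 0.022 0.103] [ 0.441 -0.015  0.09 ] [0.541 0.077 0.115]
```

View pics/crop.png

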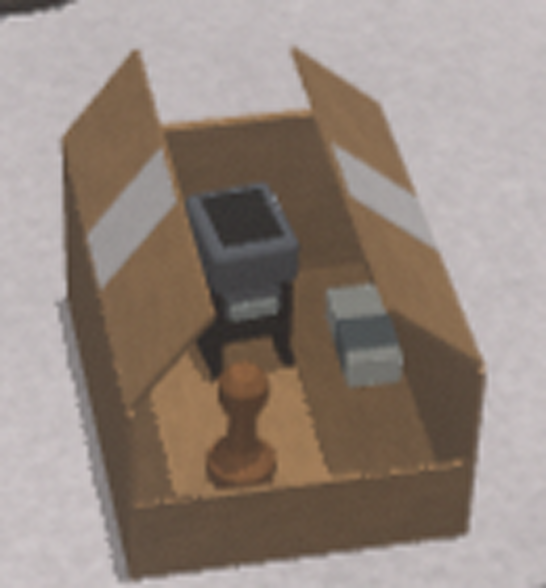

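The crop shows the right flap's free edge from (137,50) to (215,320) and its hinge from (65,145) to (133,410). The left flap's free edge runs from (293,48) to (370,300) and its hinge from (380,100) to (483,368). The handle top is the block at about (240,220). I'll turn these pixels into world points.

```bash
python3 - <<'E'
from plant import imaging
from h import *
np.set_printoptions(precision=3,suppress=True)
m=imaging.camera_model("scene"); D=np.load("pics/scene0.npy"); W=world(D,m)
c=lambda L:[(x/4.2+265-.4,y/4.2+185-.4) for x,y in L]
print("front bottom",ray(c([(127,578),(468,532)]),m,0.0)); print("front top",ray(c([(133,503),(463,462)]),m,.06))
print("hinges R near,far; L near,far\n",ray(c([(65,145),(133,410),(380,100),(483,368)]),m,.132))
print("handle top corners",ray(c([(190,197),(270,184),(298,235),(212,250)]),m,.104))
yaw=np.radians(-9.7)
# flap planes from depth: patches on flaps
for n,poly in [("R",[(75,145),(135,65),(205,310),(135,390)]),("L",[(305,65),(370,100),(465,340),(375,285)])]:
    k=np.zeros((480,640),np.uint8); cv2.fillPoly(k,[np.int32(c(poly))],1)
    P=W[(k>0)&(D>0)]; P=P[abs(P[:,2]-np.median(P[:,2]))<.06]
    o=P.mean(0); u,s,vt=np.linalg.svd(P-o); nrm=vt[2]*np.sign(vt[2,2]); print(n,o,nrm,"tilt",np.arccos(nrm[2]),"rms",s[2]/len(P)**.5, "hinge dir",np.degrees(np.arctan2(nrm[1],nrm[0])),"zmax",P[:,2].max())
    P=P
E
```

```text
front bottom [[ 0.675 -0.12   0.   ]
 [ 0.708  0.08   0.   ]]
front top [[ 0.676 -0.116  0.06 ]
 [ 0.708  0.072  0.06 ]]
hinges R near,far; L near,far
 [[ 0.442 -0.078  0.132]
 [ 0.676 -0.115  0.132]
 [ 0.463  0.121  0.132]
 [ 0.709  0.077  0.132]]
handle top corners [[ 0.482 -0.012  0.104]
 [ 0.486  0.039  0.104]
 [ 0.538  0.037  0.104]
 [ 0.534 -0.017  0.104]]
R [ 0.566 -0.076  0.164] [-0.135 -0.791  0.597] tilt 0.9312953088764448 rms 0.0014778837964257916 hinge dir -99.6965609975376 zmax 0.19346729323398987
L [0.589 0.065 0.163] [0.111 0.654 0.748] tilt 0.7251655578361806 rms 0.0011661329303348082 hinge dir 80.36069413583758 zmax 0.18556893926605475
```

The measured sizes agree with the given ones. The carton is centred at about (0.570, 0.000) with yaw -9.7°. The flaps stand at about 0.93 (right) and 0.73 (left), and the handle top is at about (0.510, 0.012). I'll shut the fingers, turn the hand's long side along carton x and move over the carton.

```bash
python3 -m crank '[[[0.0226,-0.042,0.005],[0,0,-6.6],-1],[[0.0226,-0.042,0.005],[0,0,-6.6],-1],[[0.0226,-0.042,0.005],[0,0,-6.6],-1],[[0.0226,-0.042,0.005],[0,0,-6.6],-1],[[0.0226,-0.042,0.005],[0,0,-6.6],-1],[[0.0226,-0.042,0.005],[0,0,-6.6],-1],[[0.0226,-0.042,0.005],[0,0,-6.6],-1],[[0.0226,-0.042,0.005],[0,0,-6.6],-1],[[0.0226,-0.042,0.005],[0,0,-6.6],-1],[[0.0226,-0.042,0.005],[0,0,-6.6],-1],[[0.0226,-0.042,0.005],[0,0,-6.6],-1],[[0.0226,-0.042,0.005],[0,0,-6.6],-1]]'
```

```text
clock: 1.3
tool_pos: [0.5022, 0.1284, 0.2868]
orientation: [180.0, 0.0, -99.4]
force: [1.1, 0.7, -0.7]
opening: 0.0012
gripper_force: 0.0
```

```bash
python3 -m crank '[[[0.02,-0.043,0.005],[0,0,0],-1],[[0.022,-0.043,0.005],[0,0,0],-1],[[0.024,-0.042,0.005],[0,0,0],-1],[[0,0,0],[0,0,0],-1],[[0,0,0],[0,0,0],-1]]'; python3 - <<'E'
from plant import ctrl, imaging
from h import *
np.set_printoptions(precision=3,suppress=True)
m=imaging.camera_model("wrist"); p,d=imaging.snapshot("wrist"); cv2.imwrite("pics/w1.png",p); np.save("pics/w1.npy",d); np.savez("pics/w1m.npz",**m)
o=ctrl.get_obs(); print(o["tool_pos"],o["orientation"],o["joint_pos"], -m["R"].T@m["t"], m["R"][2])
E
```

```text
clock: 1.8
tool_pos: [0.5679, 0.0011, 0.3007]
orientation: [179.9, -0.0, -99.4]
force: [0.1, -0.6, 0.6]
opening: 0.0001
gripper_force: 0.0
[0.568 0.002 0.301] [179.93   -0.012 -99.259] [ 19.942   8.185  -6.213  -0.024 -75.67  -29.195] [ 0.558 -0.068  0.459] [ 0.041  0.256 -0.966]
```

View pics/w1.png

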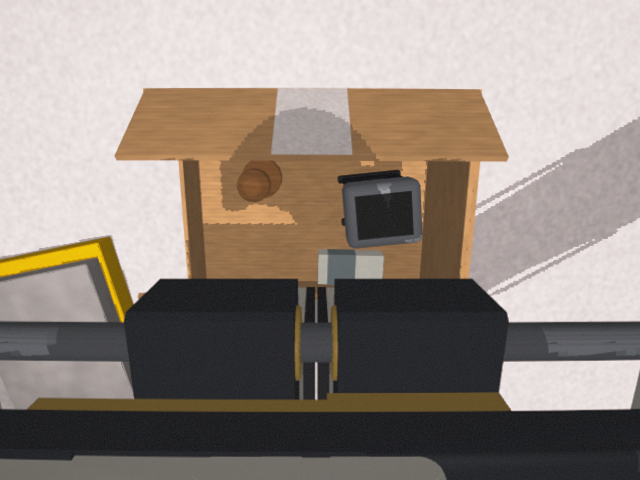

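The wrist view has -y at the top. The right flap's free edge is at row ~158, from (118,158) to (506,158), with its hinge at row ~89. The handle top is centred at about (382,213), the knob stamp at (255,182) and the refill box at (350,265). The yaw is well aligned with the carton.

```bash
python3 - <<'E'
from h import *
np.set_printoptions(precision=4,suppress=True)
m=dict(np.load("pics/w1m.npz")); D=np.load("pics/w1.npy"); W=world(D,m)
print("handle z", np.median(W[195:230,365:405,2]), "corners",ray([(344,184),(416,178),(422,238),(349,247)],m,.104),"center",ray([(382.5,212)],m,.104))
k=np.zeros((480,640),np.uint8); k[182:240,345:418]=1
q=W[(k>0)&(abs(W[...,2]-.104)<.006)]; print(len(q),cv2.minAreaRect(q[:,:2].astype(np.float32)))
print("R edge",ray([(118,158),(506,158)],m,.193),"R hinge",ray([(142,89),(480,90)],m,.132))
P=W[95:152,160:460].reshape(-1,3); P=P[P[:,2]>.12]; o=P.mean(0); vt=np.linalg.svd(P-o,full_matrices=False)[2]; n=vt[2]; print("R tilt",np.arccos(abs(n[2])),np.degrees(np.arctan2(n[1],n[0])))
E
```

```text
handle z 0.10517333696102785 corners [[ 0.541  -0.0201  0.104 ]
 [ 0.481  -0.0153  0.104 ]
 [ 0.4812  0.037   0.104 ]
 [ 0.5447  0.0347  0.104 ]] center [[0.5122 0.0088 0.104 ]]
4113 ((0.5129221081733704, 0.008501848205924034), (0.04997745528817177, 0.06210540607571602), 82.02876281738281)
R edge [[ 0.681  -0.0711  0.193 ]
 [ 0.4434 -0.0317  0.193 ]] R hinge [[ 0.678  -0.1171  0.132 ]
 [ 0.4336 -0.0759  0.132 ]]
R tilt 1.2501215005003432 -99.47467607608998
```

The second measurement agrees: carton centre (0.571, 0.000), yaw -9.6°, handle centre (0.512, 0.009). Next I tilt 30° towards the left flap and go down along the tool axis until the tips are under its edge.

```bash
python3 -m crank '[[[0.001,-0.001,0],[7.4,-1.25,0],-1],[[0.001,0,0],[7.4,-1.25,0],-1],[[0.001,0,0],[7.4,-1.25,0],-1],[[0,0,0],[7.4,-1.25,0],-1],[[0,0,-0.03],[0,0,0],-1],[[0,0,-0.03],[0,0,0],-1],[[0,0,-0.03],[0,0,0],-1],[[0,0,0],[0,0,0],-1],[[0,0,0],[0,0,0],-1]]'
```

```text
clock: 2.75
tool_pos: [0.5707, 0.0024, 0.2121]
orientation: [-179.8, 30.0, -99.0]
force: [-1.2, 0.4, -0.1]
opening: 0.0004
gripper_force: 0.0
```

```bash
python3 -m crank '[[[0.0017,0.0099,-0.0173],[0,0,0],-1],[[0.0017,0.0099,-0.0173],[0,0,0],-1],[[0.0017,0.0099,-0.0173],[0,0,0],-1],[[0.0017,0.0099,-0.0173],[0,0,0],-1],[[0,0,0],[0,0,0],-1],[[0,0,0],[0,0,0],-1]]'
```

```text
clock: 3.35
tool_pos: [0.5785, 0.0413, 0.1442]
orientation: [-179.6, 30.0, -99.0]
force: [0.8, 0.1, 1.1]
opening: 0.0005
gripper_force: 0.0
```

```bash
python3 -m crank '[[[0.0005,0.0029,0.0039],[0,0,0],-1],[[0.0005,0.0029,0.0039],[0,0,0],-1],[[0.0005,0.0029,0.0039],[0,0,0],-1],[[0.0005,0.0029,0.0039],[0,0,0],-1],[[0.0005,0.0029,0.0039],[0,0,0],-1],[[0.0005,0.0029,0.0039],[0,0,0],-1],[[0.0005,0.0029,0.0039],[0,0,0],-1],[[0.0005,0.0029,0.0039],[0,0,0],-1]]'
```

```text
clock: 4.15
tool_pos: [0.5817, 0.0644, 0.1738]
orientation: [-179.8, 30.0, -99.1]
force: [-0.1, -0.2, -1.6]
opening: 0.0003
gripper_force: 0.4
```

```bash
python3 -m crank '[[[0.0008,0.005,0.0025],[0,0,0],-1],[[0.0008,0.005,0.0025],[0,0,0],-1],[[0.0008,0.005,0.0025],[0,0,0],-1],[[0.0008,0.005,0.0025],[0,0,0],-1],[[0.0008,0.005,-0.0025],[0,0,0],-1],[[0.0008,0.005,-0.0025],[0,0,0],-1],[[0.0008,0.005,-0.0025],[0,0,0],-1],[[0.0008,0.005,-0.0025],[0,0,0],-1],[[0.0008,0.0045,-0.0035],[0,0,0],-1],[[0.0008,0.0045,-0.0035],[0,0,0],-1],[[0.0008,0.0045,-0.0035],[0,0,0],-1],[[0,0,0],[0,0,0],-1]]'
```

```text
clock: 5.35
tool_pos: [0.5902, 0.1182, 0.1623]
orientation: [-179.8, 30.0, -99.1]
force: [-0.4, 0.1, -0.4]
opening: 0.0003
gripper_force: 0.0
```

```bash
cat > flaps.py <<'E'
from plant import ctrl, imaging
from h import *
import sys
m=imaging.camera_model("scene"); p,d=imaging.snapshot("scene"); cv2.imwrite(f"pics/{sys.argv[1]}.png",cv2.resize(p[150:330,230:430],None,fx=3,fy=3,interpolation=cv2.INTER_CUBIC))
W=world(d,m)-[.571,0,0]; a=np.radians(-9.6); ex=np.array([np.cos(a),np.sin(a),0]); ey=np.array([-np.sin(a),np.cos(a),0])
hsv=cv2.cvtColor(p,cv2.COLOR_BGR2HSV); b=(hsv[...,0]<22)&(hsv[...,1]>70)
X,Y,Z=W@ex,W@ey,W[...,2]
for n,s in (("L",1),("R",-1)):
    k=b&(abs(X)<.13)&(abs(s*Y-.098)<.08)&(Z>.14)&(Z<.215)
    y=.098-s*Y[k]; z=Z[k]-.132
    print(n,k.sum(),"angle",np.percentile(np.arctan2(z,y)[np.hypot(y,z)>.03],[10,50,90]).round(2),"rmax",np.hypot(y,z).max().round(3))
o=ctrl.get_obs(); print(o["clock"],o["tool_pos"],o["force"])
E
python3 flaps.py f1
```

```text
L 906 angle [2.26 2.31 2.35] rmax 0.088
R 1156 angle [0.91 0.95 0.99] rmax 0.079
5.4 [0.59024424 0.11793713 0.16255391] [ 0.05719766 -0.52971822 -0.78112086]
```

View pics/f1.png

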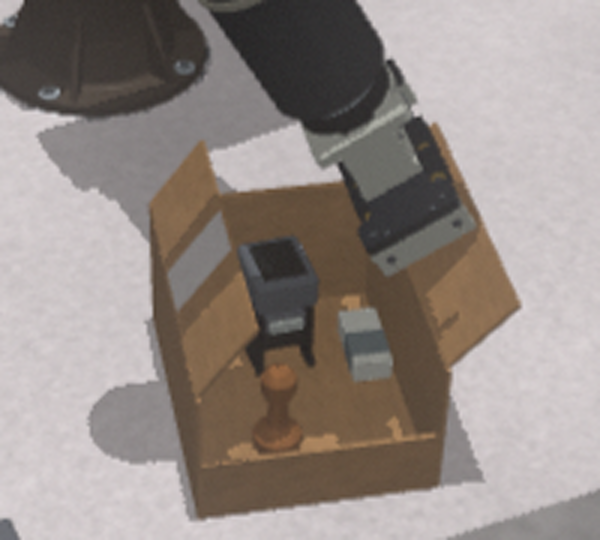

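Left flap now reads about 2.3 rad, clearly past upright, and the bystanders are where they were. Now I back out and tilt the other way for the right flap.

```bash
python3 -m crank '[[[-0.005,-0.0296,0.0225],[0,0,0],-1],[[-0.005,-0.0296,0.0225],[0,0,0],-1],[[-0.005,-0.0296,0.0225],[0,0,0],-1],[[-0.005,-0.0296,0.0225],[0,0,0],-1],[[0,0,0],[-7.4,1.25,0],-1],[[0,0,0],[-7.4,1.25,0],-1],[[0,0,0],[-7.4,1.25,0],-1],[[0,0,0],[-7.4,1.25,0],-1],[[0,0,0],[-7.4,1.25,0],-1],[[0,0,0],[-7.4,1.25,0],-1],[[0,0,0],[-7.4,1.25,0],-1],[[0,0,0],[-7.4,1.25,0],-1]]'; python3 -m crank '[[[0,0,0],[0,0,0],-1],[[0,0,0],[0,0,0],-1]]'
```

```text
clock: 6.6
tool_pos: [0.5709, -0.0003, 0.2542]
orientation: [179.9, -30.3, -99.1]
force: [-0.4, -1.0, -1.2]
opening: 0.0009
gripper_force: 0.0
clock: 6.8
tool_pos: [0.5704, -0.0001, 0.2521]
orientation: [179.6, -30.0, -99.0]
force: [-0.5, 0.2, -0.1]
opening: 0.0004
gripper_force: 0.0
```

```bash
python3 -m crank '[[[-0.002,-0.0118,-0.032],[0,0,0],-1],[[-0.0017,-0.0099,-0.0173],[0,0,0],-1],[[-0.0017,-0.0099,-0.0173],[0,0,0],-1],[[-0.0017,-0.0099,-0.0173],[0,0,0],-1],[[-0.0017,-0.0099,-0.0173],[0,0,0],-1],[[0,0,0],[0,0,0],-1],[[0,0,0],[0,0,0],-1]]'
```

```text
clock: 7.5
tool_pos: [0.5621, -0.0527, 0.153]
orientation: [179.9, -29.9, -99.3]
force: [1.2, 0.3, 0.7]
opening: 0.0007
gripper_force: 0.0
```

```bash
python3 -m crank '[[[-0.0005,-0.0027,0.0045],[0,0,0],-1],[[-0.0005,-0.0027,0.0045],[0,0,0],-1],[[-0.0005,-0.0027,0.0045],[0,0,0],-1],[[-0.0005,-0.0027,0.0045],[0,0,0],-1],[[-0.0005,-0.0027,0.0045],[0,0,0],-1],[[-0.0005,-0.0027,0.0045],[0,0,0],-1],[[-0.0008,-0.0044,0.0017],[0,0,0],-1],[[-0.0008,-0.0044,0.0017],[0,0,0],-1],[[-0.0008,-0.0044,0.0017],[0,0,0],-1],[[-0.0008,-0.0044,0.0017],[0,0,0],-1]]'
```

```text
clock: 8.5
tool_pos: [0.5553, -0.0864, 0.1856]
orientation: [179.7, -30.0, -99.1]
force: [0.2, 0.1, -0.4]
opening: 0.0004
gripper_force: 0.3
```

```bash
python3 -m crank '[[[-0.0007,-0.0042,-0.003],[0,0,0],-1],[[-0.0007,-0.0042,-0.003],[0,0,0],-1],[[-0.0007,-0.0042,-0.003],[0,0,0],-1],[[-0.0007,-0.0042,-0.003],[0,0,0],-1],[[-0.0006,-0.0035,-0.0032],[0,0,0],-1],[[-0.0006,-0.0035,-0.0032],[0,0,0],-1],[[-0.0006,-0.0035,-0.0032],[0,0,0],-1],[[-0.0006,-0.0035,-0.0032],[0,0,0],-1],[[0,0,0],[0,0,0],-1]]'; python3 flaps.py f2
```

```text
clock: 9.4
tool_pos: [0.5498, -0.1173, 0.1603]
orientation: [179.7, -30.0, -99.1]
force: [0.4, -0.6, -1.0]
opening: 0.0003
gripper_force: 0.0
L 1641 angle [2.26 2.3  2.35] rmax 0.076
R 1065 angle [2.29 2.33 2.36] rmax 0.077
9.45 [ 0.55001005 -0.11706563  0.16056134] [ 0.58292468 -0.05468542  0.71659487]
```

Both flaps read about 2.3 rad. I back out, return the tool to vertical and go over the handle.

```bash
python3 -m crank '[[[0.005,0.0296,0.0225],[0,0,0],-1],[[0.005,0.0296,0.0225],[0,0,0],-1],[[0.005,0.0296,0.0225],[0,0,0],-1],[[0.005,0.0296,0.0225],[0,0,0],-1],[[-0.015,0.002,0],[7.4,-1.25,0],-1],[[-0.015,0.002,0],[7.4,-1.25,0],-1],[[-0.014,0.002,0],[7.4,-1.25,0],-1],[[-0.014,0.002,0],[7.4,-1.25,0],-1],[[0,0,-0.03],[0,0,0],-1],[[0,0,-0.03],[0,0,0],-1],[[0,0,-0.03],[0,0,0],-1],[[0,0,0],[0,0,0],-1]]'; python3 -m crank '[[[0,0,0],[0,0,0],-1],[[0,0,0],[0,0,0],-1]]'
```

```text
clock: 10.65
tool_pos: [0.5096, 0.0089, 0.1576]
orientation: [179.7, -0.1, -99.2]
force: [-0.4, 0.2, 0.3]
opening: 0.0002
gripper_force: 0.0
clock: 10.85
tool_pos: [0.5134, 0.01, 0.1625]
orientation: [-179.9, 0.0, -99.2]
force: [0.5, -0.4, 0.2]
opening: 0.0004
gripper_force: 0.0
```

```bash
python3 -m crank '[[[0,0,-0.02],[0,0,0],-1],[[0,0,-0.02],[0,0,0],-1],[[0,0,-0.01],[0,0,0],-1],[[0,0,0],[0,0,0],-1],[[0,0,0],[0,0,0],-1],[[0,0,0],[0,0,0],-1]]'; python3 -m crank '[[[0,0,-0.003],[0,0,0],-1],[[0,0,-0.003],[0,0,0],-1],[[0,0,-0.003],[0,0,0],-1],[[0,0,0],[0,0,0],-1],[[0,0,0],[0,0,0],-1]]'
```

```text
clock: 11.45
tool_pos: [0.5131, 0.0099, 0.112]
orientation: [-179.9, 0.0, -99.2]
force: [0.5, 0.9, -0.2]
opening: 0.0001
gripper_force: 0.0
clock: 11.95
tool_pos: [0.5125, 0.0097, 0.1021]
orientation: [-180.0, 0.0, -99.2]
force: [-1.2, -0.8, 5.1]
opening: 0.0005
gripper_force: 2.3
```

```bash
python3 -m crank '[[[0,0,-0.002],[0,0,0],-1],[[0,0,-0.002],[0,0,0],-1],[[0,0,0],[0,0,0],-1],[[0,0,0],[0,0,0],-1]]'; python3 -m crank '[[[0,0,0],[0,0,0],-1]]'; python3 -m crank '[[[0,0,0],[0,0,0],-1]]'
```

```text
clock: 12.35
tool_pos: [0.5126, 0.0097, 0.0983]
orientation: [-180.0, 0.0, -99.2]
force: [-1.9, 1.0, 6.7]
opening: 0.0003
gripper_force: 3.2
clock: 12.45
tool_pos: [0.5126, 0.0097, 0.0984]
orientation: [-180.0, 0.0, -99.2]
force: [-1.5, 0.9, 6.2]
opening: 0.0005
gripper_force: 3.2
clock: 12.55
tool_pos: [0.5126, 0.0097, 0.0984]
orientation: [-180.0, 0.0, -99.2]
force: [-0.5, 1.2, 6.9]
opening: 0.0004
gripper_force: 3.2
```

```bash
python3 -m crank '[[[0,0,-0.002],[0,0,0],-1],[[0,0,-0.002],[0,0,0],-1],[[0,0,-0.002],[0,0,0],-1],[[0,0,0],[0,0,0],-1],[[0,0,0],[0,0,0],-1],[[0,0,0],[0,0,0],-1]]'; for i in 1 2 3 4 5 6; do python3 -m crank '[[[0,0,0],[0,0,0],-1]]' | grep -E 'tool_pos|^force'; done; python3 flaps.py f3
```

```text
clock: 13.15
tool_pos: [0.5126, 0.0097, 0.0926]
orientation: [-180.0, 0.0, -99.2]
force: [-2.9, 0.7, 9.4]
opening: 0.0005
gripper_force: 4.6
tool_pos: [0.5126, 0.0097, 0.0926]
force: [-2.7, 1.5, 10.4]
tool_pos: [0.5126, 0.0097, 0.0926]
force: [-3.1, 1.2, 9.1]
tool_pos: [0.5126, 0.0097, 0.0927]
force: [-2.7, 1.5, 8.9]
tool_pos: [0.5126, 0.0097, 0.0926]
force: [-2.4, 1.2, 9.8]
tool_pos: [0.5126, 0.0097, 0.0926]
force: [-2.5, 0.8, 8.1]
tool_pos: [0.5126, 0.0097, 0.0926]
force: [-2.8, 0.7, 9.7]
L 1636 angle [2.25 2.3  2.35] rmax 0.076
R 1215 angle [2.29 2.33 2.36] rmax 0.088
13.8 [0.51257997 0.00969126 0.09261827] [-1.49135125  1.41154194  8.73627258]
```

View pics/f3.png

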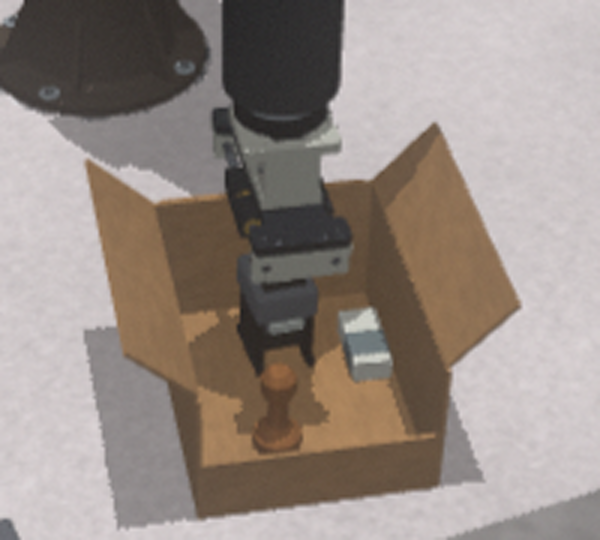

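Both flaps lean out, the fingertips rest on the handle, and the knob stamp and refill box haven't moved. Position gives 11.4 mm of stroke and force about 11.7 mm, so I press 0.4 mm more and hand in.

```bash
python3 -m crank '[[[0,0,-0.0004],[0,0,0],-1],[[0,0,0],[0,0,0],-1],[[0,0,0],[0,0,0],-1],[[0,0,0],[0,0,0],-1]]' && python3 -c "
from plant import close_job
print(close_job())"
```

```text
clock: 14.2
tool_pos: [0.5126, 0.0097, 0.0922]
orientation: [-180.0, 0.0, -99.2]
force: [-2.8, 0.5, 10.3]
opening: 0.0004
gripper_force: 4.7
the job is handed in; nothing more can be done
None
```

I handed the job in at 14.2 s of robot time: both flaps lean out at about 2.3 rad, the handle is held at about 12 mm of its 24 mm stroke, and the knob stamp and refill box look unmoved in the last picture.

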